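Top up the filter canister by feel

ROBOT

A 6-joint arm with a two-finger parallel gripper is mounted at the origin on the work surface. World frame = base frame: x ahead of the robot, y to its left, z up, the work surface at z = 0. Lengths are in m, angles in rad, forces in N, time in s.
With the tool pointing down it reaches from about 0.275 to 1 m from the base axis. Payload 8.4 kg.
Tool frame: the origin (TCP) lies on the centre line of the jaws, within the pads' length; the fingertips stand 17 mm ahead of it and the grasp point (between the pads) lies 2 mm behind it (bot.tcp_to_tips is the z of the fingertips in the tool frame, in m); z points along the fingers, y is the line along which they close (so a half turn about z gives the same grasp; the last joint's range is limited). The gripper opens to 85 mm and grips with 20 to 120 N. Pads are 22 mm wide; open, the fingers measure 114 mm over their backs; the gripper's body (76 mm by 85 mm) begins 54 mm behind the grasp point. The pads swing forward as they close: fully open they stand 13 mm farther back than shut.
Start: joints at [1.258, 0.353, 1.633, -0, 1.155, -0.002], TCP at [0.191, 0.595, 0.248] pointing down, gripper open.
Joint ranges: [-2.63, 2.63], [-0.92, 2.1], [0.06, 2.66], [-1.3, 4.44], [0, 2.69], [-3.02, 3.02]. Speed limits (rad/s): [2.22, 2.22, 2.79, 3.14, 3.14, 3.14].

INTERFACE

Orientations are given as a unit quaternion [x, y, z, w].
In Python, from workcell import bot, hand, kinematics, get_obs, vision, hand_in gives the robot as it stands. The module is installed in compiled form; this text tells all that it offers. Calls block until the motion is done:
- bot.reach(position, orientation): joint-space move of the TCP to a pose.
- bot.servo_line(position, ori=None, velocity=0.15): straight line of the TCP; ori=None keeps the orientation; velocity is the mean speed in m/s.
- bot.goto_joints(angles): joint-space move.
- hand.move_gripper(opening, strength=None): finger opening in m; strength is the grip in N (None keeps the last); returns when the fingers have stopped.
- bot.dwell(seconds).
- kinematics.solve_ik(position, orientation): joint angles nearest the present ones, or None.
- get_obs(): the state.
- vision.read_camera(name): name is "scene" or "side" or "wrist"; returns a dict with "frame" (420x560x3 uint8, red, green, blue), "intrinsics" (3x3 intrinsics, pixels), "dist" ([k1, k2, p1, p2, k3] as OpenCV has them; the pictures are not rectified), "view" (4x4, takes a point from world to camera coordinates). Camera axes: x right, y down, z forward; pixel columns grow to the right and rows downward; lengths in m; the calibration is good to about 2 mm. A picture is of the moment at which its call begins. There is no depth.
A pose or a line that the arm cannot do raises bot.IKError and nothing moves.
- hand_in(): hands the job in; it is judged then, once.
The state is a dict: "time_s": time; "joint_pos": joint angles; "joint_vel": joint speeds; "joint_efforts": joint torques, N m; "position": TCP position; "orientation": TCP orientation; "wrist_force": force on the tool from outside, world axes, zero at the start; "ft_torque": the same for the moment, N m; "gripper_width": finger opening in m; "grip_force": force on a finger pad.
Only numpy, scipy, OpenCV 4.12 (cv2) and the standard library are available. Lean on these libraries where they do the work, as an engineer would, in place of code of your own. Each camera call takes 0.05 s, during which the arm holds its last target. There are 200 camera calls.

TASK

Top up the steel canister with one filter cartridge out of the tray, set upright on the stock deep inside, whose level is not known: lower it gently until you feel it rest on the stock and only then let go; do not drop it or press hard. Use the long cartridge if it then stands no more than 100 mm above the canister's rim (so that the cap will still go on), otherwise the short one. The cartridge not used must stand upright in the tray at the end; leave everything else alone.

Things in the scene. Friction and masses are not known exactly. Their poses are not given: they have to be found in the camera images.
- canister: Opaque upright steel canister, open on top, fixed to the bench: outside diameter 84 mm (100 mm at its foot), inside diameter 76 mm, rim 130 mm above the bench. Origin at the centre of its underside on the bench, z up. Inside is a flat, round layer of older stock; its top lies anywhere from 25 to 105 mm above the bench and is not reported. The stock gives a little like a spring, about 0.5 mm per newton pushed on it, for at most 14 mm, and comes back.
- tray: Grey plastic tray, fixed, 230 mm (its x) by 110 mm (its y), walls 22 mm high and 4 mm thick, floor 4 mm thick. Origin at the centre of its underside, z up. The two cartridges stand in it, 62 mm either side of its centre along its x axis; which stands where varies.
- long_cartridge: Long filter cartridge: a plain upright cylinder of 50 mm diameter, 170 mm long, pleated paper with aluminium ends, about 0.36 kg. Origin at the centre of its bottom end, z along it to its top.
- short_cartridge: Short filter cartridge: the same, 50 mm diameter but 110 mm long, about 0.25 kg. Origin at the centre of its bottom end, z along it to its top. A gripper that holds it near its top stays above the canister's rim only if the stock is not low.
- long_cartridge_top (a point): centre of the long cartridge's top end, 170 mm above its origin
- short_cartridge_top (a point): centre of the short cartridge's top end, 110 mm above its origin
- bearing: a steel bearing ring 36 mm across, 14 mm high, lying in the middle of the tray between the cartridges; origin at its underside's centre; leave it alone
- cap: the canister's deep steel cap, 92 mm across and 106 mm high, standing 130 to 160 mm beyond the canister; origin at its underside's centre; leave it alone
- spanner: a steel spanner 180 mm long lying about in the middle of the bench; leave it alone
- tape_roll: a roll of cardboard-coloured tape lying flat, 90 mm across, 48 mm high; leave it alone
- carton: a closed cardboard carton 120 x 150 x 90 mm; leave it alone
- oil_can: a grey can 64 mm across, 150 mm high; leave it alone
- screwdriver: a screwdriver 200 mm long, lying on the bench; leave it alone
There are look-alikes about, which are no part of the job. What is shaped like the canister but pink or purple is not meant. What is shaped like the long_cartridge but orange is not meant.

How it is judged:
On the way:
1. a cartridge, still held, rests on the stock inside the canister (((z of long_cartridge in the frame of canister below 0.115 m and horizontal distance between long_cartridge and canister below 0.022 m and contact force between long_cartridge and canister above 1.5 N and contact force between the fingers and long_cartridge above 1 N) or (z of short_cartridge in the frame of canister below 0.115 m and horizontal distance between short_cartridge and canister below 0.022 m and contact force between short_cartridge and canister above 1.5 N and contact force between the fingers and short_cartridge above 1 N))), for 0.1 s.
At the end, for the whole second after the job is handed in: One cartridge stands released, still, upright (0.12 rad), within 22 mm of the canister's axis, on the stock: the long one if its top is at most 100 mm over the rim (4 mm grace), the short one if the long would stand higher (4 mm grace). The other stands upright, still, on the tray floor (((z of long_cartridge in the frame of canister below 0.112 m and horizontal distance between long_cartridge and canister below 0.022 m and angle between each of long_cartridge, short_cartridge's own z axis and vertical below 0.12 rad and linear speed of each of long_cartridge, short_cartridge below 0.02 m/s and angular speed of each of long_cartridge, short_cartridge below 0.1 rad/s and z of long_cartridge_top in the frame of canister below 0.234 m and z of short_cartridge in the frame of tray between 0 and 0.01 m and x of short_cartridge in the frame of tray between -0.09 and 0.09 m and y of short_cartridge in the frame of tray between -0.032 and 0.032 m) or (z of short_cartridge in the frame of canister below 0.112 m and horizontal distance between short_cartridge and canister below 0.022 m and angle between each of short_cartridge, long_cartridge's own z axis and vertical below 0.12 rad and linear speed of each of short_cartridge, long_cartridge below 0.02 m/s and angular speed of each of short_cartridge, long_cartridge below 0.1 rad/s and z of short_cartridge_top in the frame of canister above 0.166 m and z of long_cartridge in the frame of tray between 0 and 0.01 m and x of long_cartridge in the frame of tray between -0.09 and 0.09 m and y of long_cartridge in the frame of tray between -0.032 and 0.032 m))); the robot touches nothing.
It fails at once if a cartridge is pressed on the stock or canister with more than 30 N (contact force between any of long_cartridge, short_cartridge and canister above 30 N).
It fails at once if a cartridge is dropped inside the canister (moves there unheld faster than 0.3 m/s) ((z of long_cartridge in the frame of canister below 0.125 m and horizontal distance between long_cartridge and canister below 0.04 m and linear speed of long_cartridge above 0.3 m/s and contact force between the fingers and long_cartridge below 0.3 N) or (z of short_cartridge in the frame of canister below 0.125 m and horizontal distance between short_cartridge and canister below 0.04 m and linear speed of short_cartridge above 0.3 m/s and contact force between the fingers and short_cartridge below 0.3 N)).
It fails at once if a bystander is moved more than 40 mm (distance of any of bearing, cap, spanner, tape_roll, carton, oil_can, screwdriver from where it was at the start of the episode above 0.04 m).
It also fails if it takes over 72 s, if anything falls off the work surface, if the arm or the gripper's body presses on something with over 40 N, if the wrist force passes 120 N, or if a joint passes its speed limit or range.

## Working session

There is one attempt and no reset: what is moved stays moved. The work goes in short steps, each a Python script; the robot and the scene stay as the last script left them, time stands still between calls to the robot, and variables do not carry over. Pictures are saved under pics/ and viewed, at most 10 in all, crops included, and the job is handed in when it is done.

```bash
mkdir -p pics; cat > h.py <<'E'
import numpy as np, cv2
from workcell import bot, hand, kinematics, get_obs, vision, hand_in
def snap(n,f):
    c=vision.read_camera(n); cv2.imwrite(f,c["frame"][:,:,::-1]); np.savez(f+'.npz',**c); return c
def ray(c,uv):
    n=cv2.undistortPoints(np.array([[uv]],float),np.array(c["intrinsics"],float),np.array(c["dist"],float))[0,0]
    T=np.linalg.inv(c["view"]); return T[:3,3],T[:3,:3]@np.array([n[0],n[1],1])
def onz(c,uv,z):
    o,d=ray(c,uv); return o+d*(z-o[2])/d[2]
def proj(c,p):
    v=np.array(c["view"]); r=cv2.Rodrigues(v[:3,:3])[0]
    return cv2.projectPoints(np.array(p,float).reshape(-1,1,3),r,v[:3,3],np.array(c["intrinsics"],float),np.array(c["dist"],float))[0][:,0]
E
python3 - <<'E'
from h import *
for n in("scene","side"):
    c=snap(n,f'pics/{n}0.png'); print(n,np.linalg.inv(c["view"])[:3,3].round(3))
o=get_obs(); print(o["time_s"],o["orientation"],o["wrist_force"])
E
```

```text
scene [1.16  0.654 0.926]
side [ 0.164 -0.696  0.984]
0.1 [ 1.54769058e-01  9.87950461e-01 -6.43806591e-04 -1.04880773e-04] [ 0.13046557  0.21391871 -0.645217  ]
```

View pics/scene0.png

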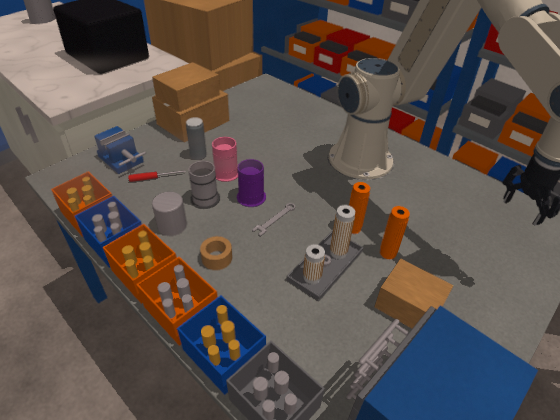

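View pics/side0.png

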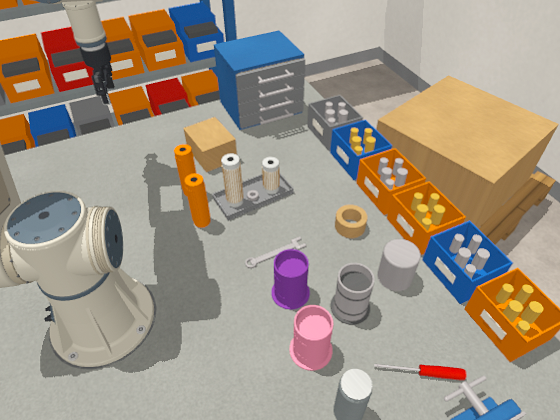

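The grey steel canister is at scene (203,185) / side (353,292). The pink one at scene (225,160) and the purple one at scene (251,183) are decoys. The long white cartridge is at scene (343,230) / side (231,180), the short one at scene (314,262) / side (270,175), and the orange ones are decoys. I'll confirm this in one enlarged crop.

```bash
python3 - <<'E'
from h import *
s=cv2.imread('pics/scene0.png');d=cv2.imread('pics/side0.png')
f=lambda i,x,y:cv2.resize(i[y:y+75,x:x+100],(400,300),interpolation=cv2.INTER_CUBIC)
cv2.imwrite('pics/crop.png',np.vstack([np.hstack([f(s,280,195),f(s,150,150)]),np.hstack([f(d,200,145),f(d,305,255)])]))
C=np.load('pics/scene0.png.npz');D=np.load('pics/side0.png.npz')
for n,a,b,z in(("long",(346,212),(231,159),.174),("short",(315,251),(270,161),.114),("can",(203,171),(355,279),.13)):
    print(n,onz(C,a,z).round(3),onz(D,b,z).round(3))
E
```

```text
long [0.446 0.239 0.174] [0.444 0.231 0.174]
short [0.568 0.24  0.114] [0.567 0.241 0.114]
can [ 0.576 -0.216  0.13 ] [ 0.564 -0.239  0.13 ]
```

View pics/crop.png

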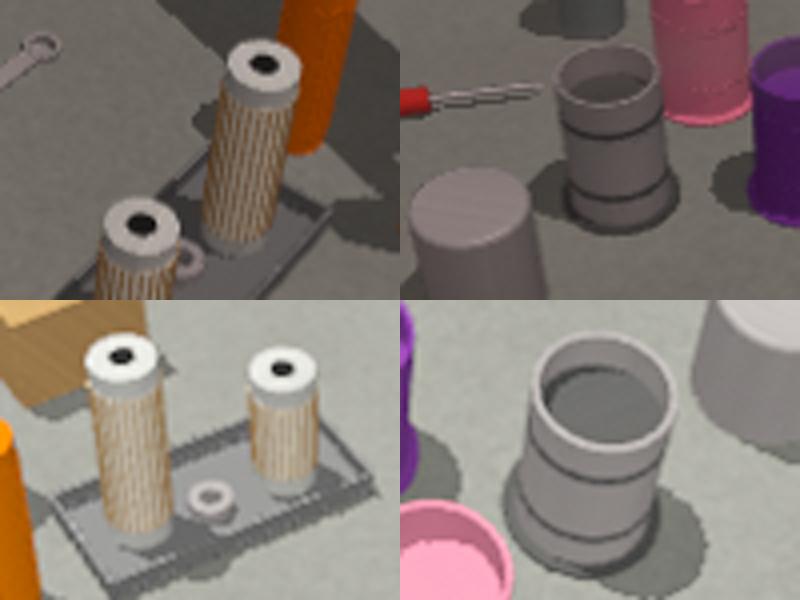

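The crop confirms it: the grey canister is open on top with stock visible inside, and the long and short white cartridges stand in the tray. I'll refine the positions and estimate the stock level from the visible inner edge.

```bash
python3 - <<'E'
from h import *
C=np.load('pics/scene0.png.npz');D=np.load('pics/side0.png.npz')
for n,a,b,z in(("long",(345.7,211.3),(230.3,158.8),.174),("short",(315.6,251.2),(270.5,162),.114),("can",(201.8,170.5),(356,277.8),.13)):
    print(n,onz(C,a,z).round(3),onz(D,b,z).round(3))
    o,d=ray(C,a);p,e=ray(D,b);t=np.linalg.lstsq(np.c_[d,-e],p-o,rcond=None)[0];print('  tri',((o+d*t[0]+p+e*t[1])/2).round(3),np.linalg.norm(o+d*t[0]-p-e*t[1]).round(4))
th=np.linspace(0,2*np.pi,100)
def circ(x,y,z,r):return np.c_[x+r*np.cos(th),y+r*np.sin(th),0*th+z]
for x,y in((.569,-.228),(.567,-.232)):
  for q,K in(("scene",C),("side",D)):
    for z,r in((.13,.042),(.0,.05)):
      u=proj(K,circ(x,y,z,r));print(q,x,y,z,u.min(0).round(1),u.max(0).round(1))
  for z in(.1,.08,.06,.04): print(z,proj(D,circ(x,y,z,.038)).min(0).round(1),proj(C,circ(x,y,z,.038)).min(0).round(1))
E
```

```text
long [0.445 0.237 0.174] [0.443 0.233 0.174]
  tri [0.443 0.236 0.172] 0.0007
short [0.567 0.241 0.114] [0.567 0.236 0.114]
  tri [0.567 0.24  0.112] 0.0028
can [ 0.577 -0.221  0.13 ] [ 0.568 -0.237  0.13 ]
  tri [ 0.572 -0.232  0.121] 0.0023
scene 0.569 -0.228 0.13 [189.2 160.5] [215.8 176.6]
scene 0.569 -0.228 0.0 [191.5 189.5] [221.2 209.1]
side 0.569 -0.228 0.13 [335.9 260. ] [372.4 290.1]
side 0.569 -0.228 0.0 [328.3 287.6] [368.1 322.2]
0.1 [336.5 268.8] [191.6 168.7]
0.08 [335.8 273.6] [192.3 173.4]
0.06 [335.1 278.2] [193.  178.2]
0.04 [334.4 282.8] [193.7 182.8]
scene 0.567 -0.232 0.13 [189.  159.8] [215.5 175.8]
scene 0.567 -0.232 0.0 [191.2 188.7] [220.8 208.2]
side 0.567 -0.232 0.13 [336.  261.5] [372.6 291.8]
side 0.567 -0.232 0.0 [328.4 289.1] [368.3 323.8]
0.1 [336.6 270.3] [191.3 167.9]
0.08 [335.9 275.1] [192.1 172.7]
0.06 [335.2 279.7] [192.8 177.4]
0.04 [334.5 284.3] [193.4 182. ]
```

Ray-cast results:

| Object | Position (m) | Check |
|---|---|---|
| Long cartridge | about (.444, .235) | 123 mm from the short one, expected 124 |
| Short cartridge | (.567, .239) | as above |
| Canister | about (.570, −.232) | rim and foot fit |

Both views put the stock at about 0.10 m. The long cartridge would stand about 140 mm over the rim, so I'll take the short one and let touch decide. Grasping it now.

```bash
python3 - <<'E'
from h import *
q=[0,1,0,0]
hand.move_gripper(.085,50)
bot.reach([.567,.239,.26],q)
snap("wrist","pics/w1.png")
bot.servo_line([.567,.239,.087])
hand.move_gripper(0.03,50)
o=get_obs();print(o["gripper_width"],o["grip_force"],o["wrist_force"],o["time_s"])
bot.servo_line([.567,.239,.36],velocity=.2)
bot.reach([.567,-.12,.36],q)
snap("wrist","pics/w2.png")
o=get_obs();print(o["gripper_width"],o["grip_force"],o["wrist_force"],o["time_s"],o["position"])
E
python3 -c "
import cv2,numpy as np
cv2.imwrite('pics/w12.png',cv2.resize(np.hstack([cv2.imread('pics/w1.png'),cv2.imread('pics/w2.png')]),(800,300)))"
```

```text
0.04934834005698852 51.64647817611694 [-1.39818337 -0.35499883  4.98473427] 3.9667
0.04938848433379381 52.1249395608902 [ 0.28787504  0.25562161 -2.68685781] 6.8833 [ 0.5673265  -0.11886177  0.35993663]
```

View pics/w12.png

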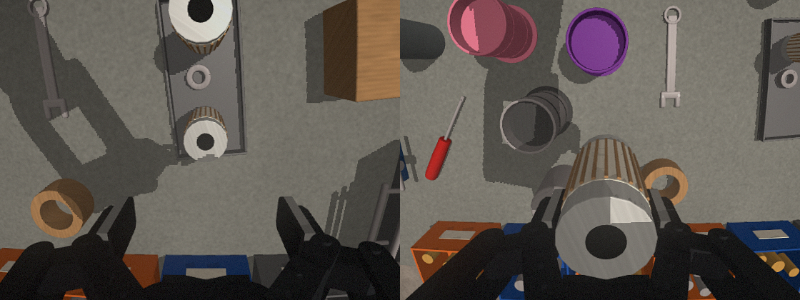

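The wrist views show the short cartridge held well and the grey canister rim at about (179,175) in w2. I'll measure the rim from an enlarged crop.

```bash
python3 - <<'E'
from h import *
W=np.load('pics/w2.png.npz');A=np.load('pics/w1.png.npz')
i=cv2.imread('pics/w2.png')
th=np.linspace(0,2*np.pi,120)
K=6;x0,y0=120,110
c=cv2.resize(i[y0:y0+100,x0:x0+130],None,fx=K,fy=K,interpolation=cv2.INTER_CUBIC)
for r in(.042,):
    u=(proj(W,np.c_[.570+r*np.cos(th),-.232+r*np.sin(th),0*th+.13])-[x0,y0]+.5)*K
    cv2.polylines(c,[u.astype(int)],True,(0,255,0),1)
cv2.imwrite('pics/w2c.png',c)
print('short top',onz(A,(287,199),.114))
print('can',onz(W,(179,175),.13), 'px/m',proj(W,[[.57,-.232,.13],[.58,-.232,.13],[.57,-.222,.13]]))
E
```

```text
short top [0.56775416 0.23948626 0.114     ]
can [ 0.56720055 -0.23224144  0.13      ] px/m [[179.46881741 177.61681417]
 [180.33103046 186.87496018]
 [188.88799282 177.57886166]]
```

View pics/w2c.png

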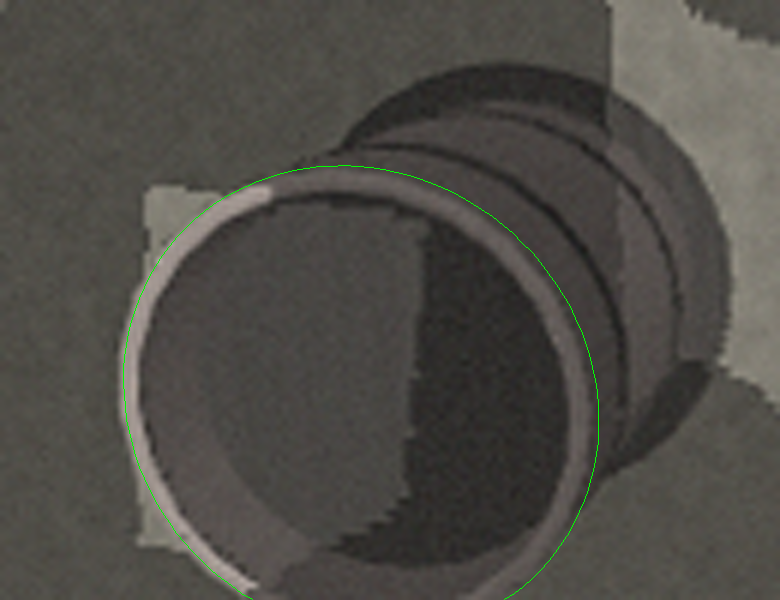

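The fit agrees: canister at (.570, −.2325). Lowering in small steps while watching the wrist force.

```bash
python3 - <<'E'
from h import *
q=[0,1,0,0]; X,Y=.570,-.2325
bot.reach([X,Y,.30],q); bot.servo_line([X,Y,.225],velocity=.08); bot.dwell(.3)
f0=np.mean([(bot.dwell(.05),get_obs()["wrist_force"])[1] for _ in range(4)],0); print('f0',f0)
z=.225
while z>.135:
    z-=.0015; bot.servo_line([X,Y,z],velocity=.03); bot.dwell(.06)
    f=np.array(get_obs()["wrist_force"])-f0
    if np.linalg.norm(f)>1: print(round(z,4),f.round(2))
    if np.linalg.norm(f)>3: break
bot.dwell(.4)
o=get_obs();print(o["wrist_force"]-f0,o["position"],o["time_s"],o["grip_force"])
C=snap("side","pics/side1.png");snap("scene","pics/scene1.png")
a=cv2.imread('pics/side1.png')[190:340,280:440];b=cv2.imread('pics/scene1.png')[80:230,130:290]
cv2.imwrite('pics/c1.png',cv2.resize(np.hstack([a,b]),(800,375)))
E
```

```text
f0 [ 0.20958553 -0.23184367 -2.9034136 ]
0.219 [ 0.27  1.22 -1.04]
0.2175 [0.3  1.15 0.52]
0.2055 [-0.9   0.2  -0.44]
0.204 [-0.86 -0.48 -0.43]
0.1995 [-1.01  0.39 -0.02]
0.1845 [0.96 0.46 0.26]
0.1815 [-0.14 -0.61  2.23]
0.18 [-1.03  0.47  4.87]
[-0.14715806 -0.15834171  5.6067872 ] [ 0.57010635 -0.23256203  0.18010927] 18.7 52.1231085062027
```

View pics/c1.png

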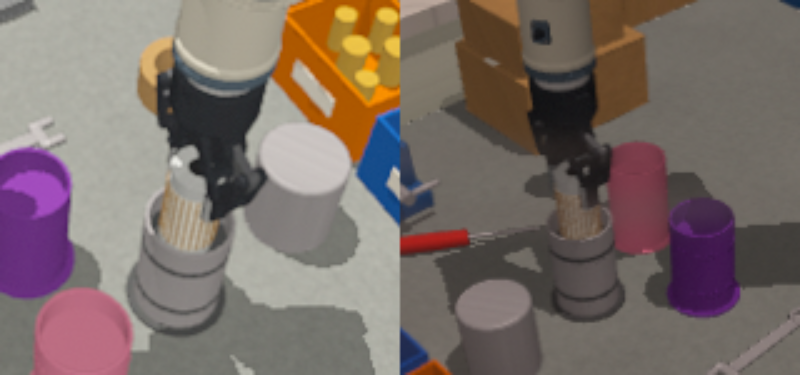

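Contact is 5.6 N and purely vertical, with the bottom at about 0.097 m, so the stock is at about 0.10 m. That matches the images, and the view shows the cartridge upright inside the canister. A long cartridge would stand about 140 mm over the rim, so the short one is right. I'll ease off the excess load, release and back away.

```bash
python3 - <<'E'
from h import *
X,Y=.570,-.2325
bot.servo_line([X,Y,.1812],velocity=.02); bot.dwell(.3); print(get_obs()["wrist_force"])
for w in(.052,.056,.065,.085): hand.move_gripper(w,20)
bot.dwell(.3); bot.servo_line([X,Y,.33],velocity=.1)
bot.reach([.42,.02,.40],[0,1,0,0]); bot.dwell(.5)
o=get_obs();print(o["wrist_force"],o["time_s"],o["gripper_width"])
snap("side","pics/side2.png");snap("scene","pics/scene2.png")
a=cv2.imread('pics/side2.png')[130:340,160:440];b=cv2.imread('pics/scene2.png')[110:320,120:400]
cv2.imwrite('pics/c2.png',cv2.resize(np.hstack([a,b]),(800,300)))
E
```

```text
[ 0.17743581 -0.79236805  0.04441787]
[-0.88947024  0.51128817  0.90923953] 23.9833 0.08479143229181708
```

View pics/c2.png

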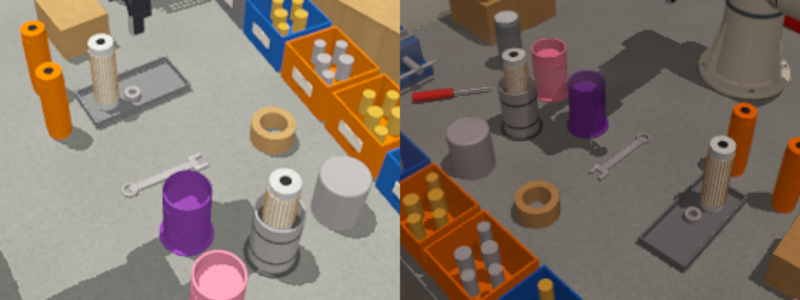

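The short cartridge stands upright and released in the canister (side px about 360,257; scene px about 200,149). The long one stands in the tray and nothing else has moved. I'll check its position numerically, then hand in.

```bash
python3 - <<'E'
from h import *
C=np.load('pics/scene2.png.npz');D=np.load('pics/side2.png.npz')
p=onz(C,(199.8,148.5),.209);r=onz(D,(360.2,257.4),.209);print(p,r)
m=(p+r)/2
if np.hypot(m[0]-.570,m[1]+.2325)<.015: print(hand_in())
E
```

```text
[ 0.5720366  -0.22535427  0.209     ] [ 0.56733637 -0.2383702   0.209     ]
the job is handed in; nothing more can be done
None
```

The short cartridge stands released and upright on the stock, which I felt at about 100 mm (the long one would have stood about 140 mm over the rim); the long one is still upright in the tray, and the job is handed in at about 24 s, with no verdict shown.

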